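# Cap the filled storage jar: funnel out, snap cap on, held home

## Robot

A 6-joint arm with a two-finger parallel gripper is mounted at the origin on a cart in front of the work surface, level with it; the furniture and walls round the work are solid. World frame = base frame: x ahead of the robot, y to its left, z up, the work surface at z = 0. Lengths are in m, angles in rad, forces in N, time in s.
With the tool pointing down it reaches from about 0.275 to 0.875 m from the base axis. Payload 12.5 kg.
Tool frame: the origin (TCP) lies at the very end of the fingers, on their centre line; the grasp point (between the pads) lies 19 mm behind it; x points along the fingers, y is the direction in which the jaws open and shut, and the axes are right-handed (so a half turn about x gives the same grasp; the last joint's range is limited). The gripper opens to 85 mm and grips with 20 to 120 N. Pads are 22 mm wide; open, the fingers measure 114 mm over their backs; the gripper's body (76 mm by 85 mm) begins 54 mm behind the grasp point. The pads swing forward as they close: fully open they stand 13 mm farther back than shut.
Start: joints at [-1.287, 0.351, 1.652, -0, 1.139, -0.085], TCP at [0.198, -0.513, 0.206] pointing down, gripper open.
Joint ranges: [-2.75, 2.75], [-0.79, 2.1], [0.01, 2.65], [-1.57, 4.71], [0.07, 3.14], [-2.87, 2.87]. Speed limits (rad/s): [2.22, 2.22, 2.79, 3.14, 3.14, 3.14].

## Interface

Orientations are given as a 3x3 rotation matrix whose columns are the frame's x, y, z axes.
In Python, from bench import manip gives the robot as it stands. Calls block until the motion is done:
- manip.move_ptp(position, orientation): joint-space move of the TCP to a pose.
- manip.move_l(position, attitude=None, max_speed=0.15): straight line of the TCP; attitude=None keeps the orientation; max_speed is the mean speed in m/s.
- manip.move_j(angles): joint-space move.
- manip.set_gripper(opening, effort=None): opening from 0.0 (shut) to 1.0 (fully open); effort is the grip in N (None keeps the last); returns when the fingers have stopped.
- manip.dwell(seconds).
- manip.inverse_kinematics(position, orientation): joint angles nearest the present ones, or None.
- manip.grab_frame(name): name is "scene" or "top" or "wrist"; returns (picture, depth): 384x512x3 uint8, red, green, blue; 384x512 float32, m along the optical axis (not along the pixel's ray), 0 where there is no reading.
- manip.get_calibration(name): a dict with "camera_matrix" (3x3 intrinsics, pixels), "k1" (the pictures are not rectified: a ray, as slopes to the right and down, at radius r is drawn at 1 + k1 r^2 times it, then the intrinsics apply), "R" (3x3) and "t" (3): a world point X has camera coordinates R X + t. Camera axes: x right, y down, z forward; pixel columns grow to the right and rows downward; lengths in m; the calibration is good to about 2 mm. A picture is of the moment at which its call begins: read the wrist's pose just before it. get_calibration takes no time and is no camera call; for the wrist camera it gives the pose at the moment of the call.
A pose or a line that the arm cannot do raises manip.Unreachable and nothing moves.
- manip.sign_off(): hands the job in, once; it reports no verdict.
Trained networks look in the newest picture that a camera, given by its name, has taken for a name from the list of things; names that differ only in an ending like _2 or _b are one class to them, and where a whole thing is asked for, a point or a joint stands for the part that bears it (a point fixed in the world has none). Each returns a list of dicts, best first, with "confidence" (0 to 1); they miss things now and then, are a little off and sometimes report something else, mostly with a low value. They report only what shows in the picture. A call takes as long as a camera call. They do not tell look-alikes from the thing itself.
- manip.look_for(camera, name): "at" ([x, y, z] in m, in world coordinates, good to about 4 mm: the middle of the surface that is visible of it).
Readings, each from a call of its own:
- manip.current_time(): time.
- manip.current_qpos(): joint angles.
- manip.current_joint_vel(): joint speeds.
- manip.current_joint_torque(): joint torques, N m.
- manip.current_ee_pos(): TCP position.
- manip.current_tcp_rot(): TCP orientation.
- manip.current_force(): force on the tool from outside, world axes, zero at the start.
- manip.current_ft_torque(): the same for the moment, N m.
- manip.current_grip_width(): opening from 0.0 (shut) to 1.0 (fully open).
Only numpy, scipy, OpenCV 4.12 (cv2) and the standard library are available. Lean on these libraries where they do the work, as an engineer would, in place of code of your own. Each camera call takes 0.05 s, during which the arm holds its last target. There are 200 camera calls.

## Task

The open storage jar has just been filled through the funnel: lift the funnel out of the jar's mouth and stand it, spout down, in the empty coffee cup. Then set the steel snap cap on the jar's neck and press it straight down until it clicks; do not stop at the click, but keep pressing until the rubber seal is squeezed down as far as it goes, and finish still holding the cap pressed down like that. The jar stays standing where it is, and the spice jar, the timer and the smaller closed jar are left alone.

Things in the scene. Friction and masses are not known exactly. Their poses are not given: they have to be found in the camera images.
- jar: the open storage jar on the tray (8 mm high), white stoneware, 84 mm diameter, 0.9 kg. Origin: centre of its underside, z up. Flat shoulder at z = 72 mm; from it a neck of 39 mm diameter rises to z = 89 mm. A rounded bead round the neck is widest (45 mm) at z = 82.75 mm; a black rubber seal ring (41 to 56 mm diameter, 5 mm thick) lies on the shoulder round the foot of the neck
- jar_mouth (a point): centre of the jar's mouth (bore 30 mm), level with the top of its neck, 89 mm above its underside
- seal (a joint): how far the jar's rubber seal is squeezed down, m: 0 free, 0.0035 as far as it goes; it pushes back with about 3 N per mm. The pressed cap's edge meets it when the cap's origin is 77 mm above the jar's underside and stops hard at 73.5 mm (fully home). If let go there, the cap stays clicked on but the seal lifts it by 2 to 3 mm
- cap: the steel snap cap, 54 mm diameter, at first standing on the worktop, open side down; 0.08 kg. Origin: centre of its open lower edge, z up. Skirt (bore 48 mm) to z = 17 mm, flat top plate 17 to 21 mm, upright wooden knob of 22 mm diameter from 21 to 43 mm. Four spring tongues in slots of the skirt have inward hooks 3.5 mm above the edge, 41 mm across; they must be free to bend out. Any yaw fits
- cap_knob (a point): centre of the cap's knob (where to hold it), 32 mm above the cap's lower edge. Set on the neck, the hooks rest on the bead with the cap's origin 82 mm above the jar's underside; about 10 N (5 to 14) forces them over it at about 81 mm: it clicks, the push falls away and the cap even draws itself down a few mm until it meets the seal
- funnel: the steel filling funnel, 0.07 kg, at first hanging spout down in the jar's mouth, its rim 31 mm above the mouth. Origin: centre of the spout's lower end, z up. Spout 17 to 21 mm diameter from 0 to 18 mm, 45 degree cone to 36.5 mm, straight round collar of 58 mm diameter (where to grip it) from 36.5 to 54 mm, with a thin 60 mm lip at the top
- funnel_rim (a point): centre of the funnel's upper rim, 54 mm above the end of its spout
- cup: the empty white coffee cup on the worktop, 60 mm diameter, 49 mm high, standing upright, loose, 0.2 kg, with a handle at its -y side (reaching 53 mm from the cup's axis). Origin on its underside, 11.5 mm from its axis on the handle side; z up.
- cup_mouth (a point): centre of the cup's mouth, level with its rim (49 mm above the worktop). The mouth is about 48 mm wide inside; the funnel set in it hangs by its cone, its spout end about 34 mm below the cup's rim
- spice: bystander: glass spice jar with a round screw top, 45 mm diameter, 106 mm high; origin at the centre of its underside
- timer: bystander: round kitchen timer, 69 mm diameter, 44 mm high, white below and wood above; origin at the centre of its underside
- closed_jar: bystander: the smaller closed jar, 72 mm diameter, 102 mm high over the knob of its cap; origin at the centre of its underside
Not all that is in view belongs to the job. Leave any pink look-alike of the cap alone. What is shaped like the cup but orange is not meant.

How it is judged:
By the outcome, as a careful person would: the job done as asked, in the order asked, and still so for the second after the job is handed in, while the arm keeps its last pose, push and grip.
It also fails if it takes over 53 s, if anything falls off the work surface, if the arm or the gripper's body presses on something with over 40 N, if the wrist force passes 120 N, or if a joint passes its speed limit or range.

## Working session

There is one attempt and no reset: what is moved stays moved. The work goes in short steps, each a Python script; the robot and the scene stay as the last script left them, time stands still between calls to the robot, and variables do not carry over. Pictures are saved under pics/ and viewed, about 8 in all and at most 12, crops included, and the job is handed in when it is done.

```bash
ls; mkdir -p pics
cat > h.py <<'E'
from bench import manip as m
import numpy as np, cv2
def snap(cam,fn=None):
    c=m.get_calibration(cam); p,d=m.grab_frame(cam)
    if fn: cv2.imwrite('pics/'+fn,p[:,:,::-1])
    return p,d,c
def cloud(d,c):
    K=np.array(c['camera_matrix']); h,w=d.shape
    u,v=np.meshgrid(np.arange(w),np.arange(h))
    uv=np.stack([u,v],-1).reshape(-1,1,2).astype(float)
    n=cv2.undistortPoints(uv,K,np.array([c['k1'],0,0,0,0.])).reshape(h,w,2)
    X=np.dstack([n[...,0]*d,n[...,1]*d,d])
    W=(X-np.array(c['t']))@np.array(c['R'])
    W[d==0]=np.nan
    return W
E
python3 - <<'E'
from h import *
for cam in ['scene','top']:
    p,d,c=snap(cam,cam+'0.png')
    np.savez(cam+'0.npz',p=p,W=cloud(d,c))
    for n in ['jar','cap','funnel','cup','spice','timer','closed_jar']:
        print(cam,n,[(np.round(r['at'],3).tolist(),round(r['confidence'],2)) for r in m.look_for(cam,n)])
a,b=[cv2.imread(f'pics/{s}0.png') for s in('scene','top')]
print(m.current_time(),m.current_tcp_rot().round(2).tolist())
E
```

```text
pics
scene jar [([0.621, 0.091, 0.058], 0.96)]
scene cap [([0.459, -0.088, 0.02], 0.71), ([0.483, -0.194, 0.019], 0.63)]
scene funnel [([0.634, 0.073, 0.113], 0.65)]
scene cup [([0.492, 0.362, 0.031], 0.81), ([0.639, 0.075, 0.117], 0.71), ([0.472, 0.225, 0.035], 0.59)]
scene spice [([0.766, -0.078, 0.081], 0.91), ([0.756, 0.236, 0.056], 0.27)]
scene timer [([0.759, 0.084, 0.035], 0.61)]
scene closed_jar [([0.758, 0.234, 0.052], 0.6)]
top jar [([0.472, 0.22, 0.025], 0.45)]
top cap [([0.481, -0.201, 0.019], 0.78), ([0.464, -0.1, 0.017], 0.64)]
top funnel [([0.645, 0.064, 0.108], 0.64)]
top cup [([0.492, 0.361, 0.03], 0.72), ([0.469, 0.22, 0.024], 0.59)]
top spice [([0.762, -0.093, 0.11], 0.64)]
top timer [([0.769, 0.072, 0.048], 0.83)]
top closed_jar [([0.76, 0.212, 0.075], 0.62)]
0.8 [[0.0, 0.36, -0.93], [-0.0, -0.93, -0.36], [-1.0, 0.0, -0.0]]
```

View pics/scene0.png

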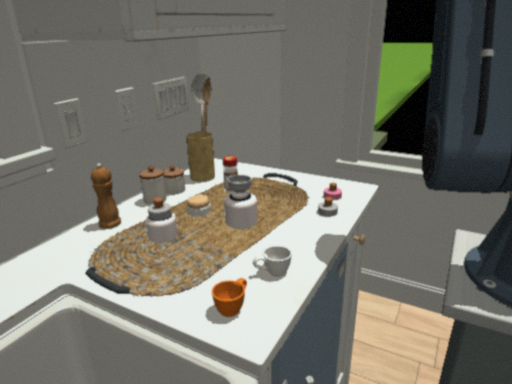

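View pics/top0.png

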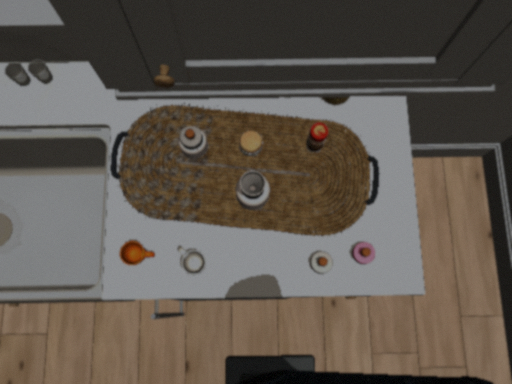

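The scene shows the funnel in the jar at about (240,190), the steel cap at (328,207), the pink cap behind it at (333,190), the white cup at (277,262) and the orange cup at (229,296). The top view agrees: jar (253,187), cap (321,262), pink (363,253), cup (193,261) with its handle toward the upper left, orange cup (133,252).

```bash
cat >> h.py <<'E'
from scipy.optimize import least_squares
def circ(P,r=None):
    """fit circle to xy points, optional known radius"""
    c0=np.r_[P[:,:2].mean(0),r or .03]
    f=lambda q: np.hypot(P[:,0]-q[0],P[:,1]-q[1])-(r or q[2])
    q=least_squares(f,c0,loss='soft_l1',f_scale=.002).x
    return q.round(4),len(P),np.abs(f(q)).mean().round(4)
def sel(W,c,rad,z0,z1):
    P=W.reshape(-1,3); P=P[~np.isnan(P[:,0])]
    return P[(np.hypot(P[:,0]-c[0],P[:,1]-c[1])<rad)&(P[:,2]>z0)&(P[:,2]<z1)]
def ori(yaw):
    y=np.array([np.cos(yaw),np.sin(yaw),0]); x=np.array([0,0,-1.]); return np.c_[x,y,np.cross(x,y)]
E
python3 - <<'E'
from h import *
for cam in ['scene','top']:
    W=np.load(cam+'0.npz')['W']
    P=sel(W,(.645,.067),.05,.106,.14); print(cam,'rim',P[:,2].max().round(4),circ(P[P[:,2]>.112],.029))
    P=sel(W,(.645,.067),.07,.015,.075); print(cam,'jar',circ(P,.042))
    P=sel(W,(.469,.22),.05,.035,.06); print(cam,'cup',P[:,2].max().round(4),circ(P,.027))
    P=sel(W,(.464,-.095),.045,.025,.06); print(cam,'knob',P[:,2].max().round(4),P.mean(0).round(4),len(P))
    P=sel(W,(.464,-.095),.045,.005,.024); print(cam,'cap',circ(P,.027))
for p in [(.645,.067,.094),(.47,.22,.04),(.464,-.095,.02)]:
  for yaw in np.deg2rad([-90,-60,-30,0,30,60,90]):
    for z in (0,.12):
      q=m.inverse_kinematics(np.r_[p[:2],p[2]+z],ori(yaw)); print(p,round(np.degrees(yaw)),z,None if q is None else np.round(q,2))
E
```

```text
scene rim 0.1304 (array([0.6418, 0.0672, 0.029 ]), 293, np.float64(0.0013))
scene jar (array([0.6424, 0.0662, 0.042 ]), 728, np.float64(0.0011))
scene cup 0.0497 (array([0.4685, 0.2137, 0.027 ]), 404, np.float64(0.003))
scene knob 0.0444 [ 0.4648 -0.0958  0.037 ] 63
scene cap (array([ 0.4675, -0.103 ,  0.027 ]), 198, np.float64(0.0044))
top rim 0.1352 (array([0.6405, 0.0665, 0.029 ]), 173, np.float64(0.0011))
top jar (array([0.6421, 0.0666, 0.042 ]), 232, np.float64(0.0015))
top cup 0.054 (array([0.4689, 0.2122, 0.027 ]), 194, np.float64(0.0039))
top knob 0.0473 [ 0.465  -0.1007  0.0404] 85
top cap (array([ 0.4662, -0.1025,  0.027 ]), 301, np.float64(0.0065))
(0.645, 0.067, 0.094) -90 0 [ 0.03  0.65  1.47 -0.    1.02  1.6 ]
(0.645, 0.067, 0.094) -90 0.12 [ 0.03  0.52  1.37 -0.    1.25  1.6 ]
(0.645, 0.067, 0.094) -60 0 [ 0.03  0.65  1.47 -0.    1.02  1.08]
(0.645, 0.067, 0.094) -60 0.12 [ 0.03  0.52  1.37 -0.    1.25  1.08]
(0.645, 0.067, 0.094) -30 0 [ 0.03  0.65  1.47 -0.    1.02  0.56]
(0.645, 0.067, 0.094) -30 0.12 [ 0.03  0.52  1.37 -0.    1.25  0.56]
(0.645, 0.067, 0.094) 0 0 [
[... 1630 characters left out ...]
0.3   0.3   1.91 -0.    0.93  0.75]
(0.464, -0.095, 0.02) -30 0 [-0.3   0.51  1.98 -0.    0.65  0.22]
(0.464, -0.095, 0.02) -30 0.12 [-0.3   0.3   1.91 -0.    0.93  0.22]
(0.464, -0.095, 0.02) 0 0 [-0.3   0.51  1.98 -0.    0.65 -0.3 ]
(0.464, -0.095, 0.02) 0 0.12 [-0.3   0.3   1.91 -0.    0.93 -0.3 ]
(0.464, -0.095, 0.02) 30 0 [-0.3   0.51  1.98 -0.    0.65 -0.82]
(0.464, -0.095, 0.02) 30 0.12 [-0.3   0.3   1.91 -0.    0.93 -0.82]
(0.464, -0.095, 0.02) 60 0 [-0.3   0.51  1.98 -0.    0.65 -1.35]
(0.464, -0.095, 0.02) 60 0.12 [-0.3   0.3   1.91 -0.    0.93 -1.35]
(0.464, -0.095, 0.02) 90 0 [-0.3   0.51  1.98 -0.    0.65 -1.87]
(0.464, -0.095, 0.02) 90 0.12 [-0.3   0.3   1.91 -0.    0.93 -1.87]
```

Run:
```python
from h import *
tiles=[]
for n,p in [('cap',(.466,-.1,.2)),('cup',(.469,.213,.2)),('jar',(.642,.0665,.25))]:
    m.move_ptp(np.array(p),ori(0)); m.dwell(.15)
    p_,d,c=snap('wrist'); W=cloud(d,c); np.savez('w_'+n,p=p_,W=W); tiles.append(p_[:,:,::-1])
    print(n,m.current_time(),c['R'].round(2).tolist(),(-np.array(c['R']).T@np.array(c['t'])).round(3),{k:[(np.round(r['at'],3).tolist(),round(r['confidence'],2)) for r in m.look_for('wrist',k)] for k in ([n] if n!='jar' else ['jar','funnel'])})
    if n=='cap':
        P=sel(W,(.465,-.1),.03,.028,.06); print(P[:,2].max(),circ(P[P[:,2]>.038],None),np.median(P[P[:,2]>.038],0))
        P=sel(W,(.465,-.1),.04,.012,.024); print('plate',P[:,2].max(),circ(P,None),P.mean(0))
    if n=='cup':
        P=sel(W,(.469,.215),.036,.042,.06); print(P[:,2].max(),circ(P),P.mean(0))
    if n=='jar':
        P=sel(W,(.642,.0665),.04,.118,.14); print(P[:,2].max(),circ(P)); P=sel(W,(.642,.0665),.05,.06,.085); print(circ(P))
cv2.imwrite('pics/wr.png',cv2.resize(np.hstack(tiles),(798,200),interpolation=cv2.INTER_AREA))
```

```text
cap 2.7917 [[1.0, -0.0, -0.0], [-0.0, -0.96, 0.27], [-0.0, -0.27, -0.96]] [ 0.467 -0.034  0.368] {'cap': [([0.483, -0.202, 0.023], 0.98), ([0.469, -0.098, 0.018], 0.93)]}
0.04488855414194197 (array([ 0.4655, -0.1042,  0.0079]), 424, np.float64(0.0022)) [ 0.46547626 -0.10400139  0.04315021]
plate 0.02392892461294691 (array([ 0.4654, -0.1053,  0.021 ]), 1672, np.float64(0.0036)) [ 0.46552054 -0.10260072  0.02138186]
cup 4.2333 [[1.0, -0.0, 0.0], [-0.0, -0.96, 0.27], [-0.0, -0.27, -0.96]] [0.47  0.279 0.368] {'cup': [([0.491, 0.352, 0.022], 0.82), ([0.474, 0.206, 0.027], 0.73), ([0.645, 0.04, 0.128], 0.59)]}
0.05042135088540975 (array([0.4681, 0.2097, 0.0282]), 1072, np.float64(0.0021)) [0.47304975 0.21282771 0.04728994]
jar 5.4083 [[1.0, 0.0, -0.0], [0.0, -0.96, 0.27], [-0.0, -0.27, -0.96]] [0.642 0.135 0.418] {'jar': [([0.639, 0.092, 0.079], 0.67)], 'funnel': []}
0.13155851720196912 (array([0.6411, 0.0639, 0.0283]), 935, np.float64(0.0007))
(array([0.6412, 0.063 , 0.036 ]), 1816, np.float64(0.0044))
```

View pics/wr.png

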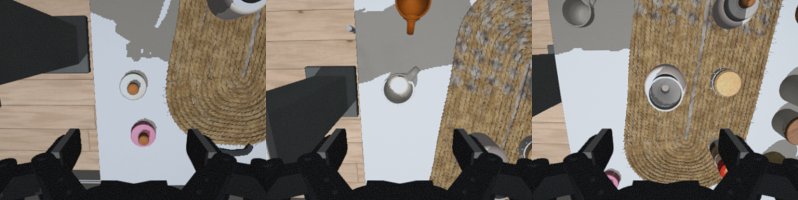

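The wrist tiles (TCP above cap, cup, jar; jaws along x) show the steel cap at (133,85), the white cup at (398,87) with its handle to the upper right, and the funnel in the jar at (664,88). These fit the measured positions.

Run:
```python
from h import *
f=np.array([.6412,.065])
m.move_l(np.r_[f,.107],max_speed=.12)
print(m.current_force().round(2)); 
m.set_gripper(0.3,35)
print('w',m.current_grip_width(),m.current_force().round(2),m.current_ee_pos().round(4))
p,d,c=snap('scene'); cv2.imwrite('pics/g1.png',cv2.resize(p[130:260,180:310,::-1],(520,520),interpolation=cv2.INTER_CUBIC))
m.move_l(np.r_[f,.122],max_speed=.05); print(m.current_force().round(2))
m.move_l(np.r_[f,.22],max_speed=.15); m.dwell(.2)
print('w',m.current_grip_width(),m.current_force().round(2),m.current_time())
p,d,c=snap('scene'); cv2.imwrite('pics/g2.png',cv2.resize(p[100:260,180:340,::-1],(480,480),interpolation=cv2.INTER_CUBIC))
W=cloud(d,c); 
for a in np.arange(.13,.26,.01):
    P=sel(W,f,.06,a,a+.01)
    if len(P): print(a.round(2),len(P),P.min(0).round(3),P.max(0).round(3))
p,d,c=snap('wrist'); W=cloud(d,c)
P=sel(W,(.6415,.065),.06,.06,.085);print('shoulder',circ(P))
a,b=cv2.imread('pics/g1.png'),cv2.imread('pics/g2.png')
cv2.imwrite('pics/g.png',np.hstack([cv2.resize(a,(266,266)),cv2.resize(b,(266,266)),cv2.resize(p[:,64:448,::-1],(266,266))]))
```

```text
[ 0.07  0.23 -0.87]
w 0.30302686686581315 [ 0.5   0.37 -0.02] [0.6412 0.065  0.107 ]
[ 0.73 -0.11 -0.23]
w 0.2989407643731259 [-0.51  0.67 -0.33] 8.95
0.24 27 [0.622 0.055 0.244] [0.662 0.08  0.25 ]
0.25 71 [0.616 0.055 0.25 ] [0.669 0.079 0.26 ]
shoulder (array([0.6411, 0.0631, 0.036 ]), 2165, np.float64(0.0044))
```

View pics/g.png

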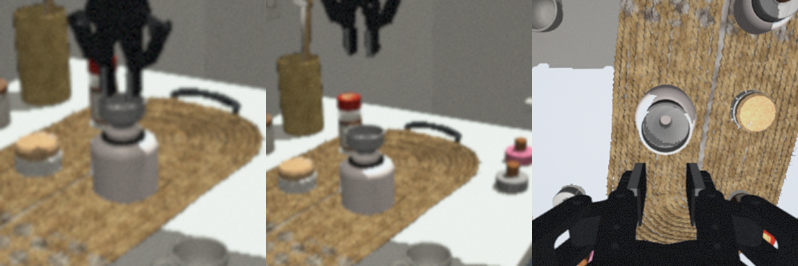

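The fingers closed just above the rim, so the grasp missed and the funnel still hangs in the jar. The open fingertips must sit well above the nominal TCP. I'll work out the real tip height from the picture before trying lower.

Run:
```python
from h import *
c=m.get_calibration('scene')
for z in (.22,.225,.23,.235,.24,.245):
    for x in (.6412-.014,.6412+.014):
        uv=cv2.projectPoints(np.array([[x,.065,z]]),cv2.Rodrigues(np.array(c['R']))[0],np.array(c['t']),np.array(c['camera_matrix']),np.array([c['k1'],0,0,0,0.]))[0].ravel()
        print(z,round(x,3),uv.round(1),'in g2:',((uv-[180,100])*3).round(0))
```

```text
0.22 0.627 [243.3 143.8] in g2: [190. 131.]
0.22 0.655 [233.2 142.4] in g2: [160. 127.]
0.225 0.627 [243.2 141.8] in g2: [190. 125.]
0.225 0.655 [233.1 140.4] in g2: [159. 121.]
0.23 0.627 [243.1 139.7] in g2: [189. 119.]
0.23 0.655 [233.  138.4] in g2: [159. 115.]
0.235 0.627 [243.1 137.6] in g2: [189. 113.]
0.235 0.655 [232.9 136.3] in g2: [159. 109.]
0.24 0.627 [243.  135.6] in g2: [189. 107.]
0.24 0.655 [232.8 134.3] in g2: [159. 103.]
0.245 0.627 [242.9 133.5] in g2: [189. 100.]
0.245 0.655 [232.7 132.2] in g2: [158.  97.]
```

View pics/g2.png

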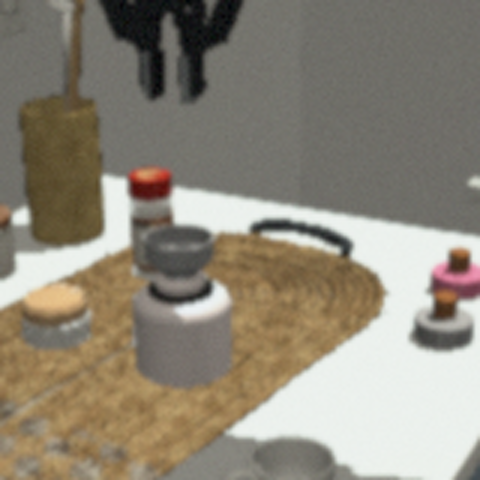

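Run:
```python
from h import *
f=np.array([.6412,.0645])
m.set_gripper(1.0)
m.move_l(np.r_[f,.087],max_speed=.15)
print(m.current_force().round(2)); 
m.set_gripper(0.4,35)
w=m.current_grip_width()
print('w',w,m.current_force().round(2),m.current_ee_pos().round(4))
p,d,c=snap('scene'); a=p[110:240,180:310,::-1]
if w>.55:
    m.move_l(np.r_[f,.102],max_speed=.06); print(m.current_force().round(2))
    m.move_l(np.r_[f,.20],max_speed=.15); m.dwell(.2)
    print('w',m.current_grip_width(),m.current_force().round(2))
p,d,c=snap('scene','s3.png'); b=p[110:240,180:310,::-1]
W=cloud(d,c); P=sel(W,f,.05,.125,.25); print(P[:,2].min() if len(P) else None)
print(m.current_time())
cv2.imwrite('pics/gb.png',np.hstack([cv2.resize(x,(390,390),interpolation=cv2.INTER_CUBIC) for x in(a,b)]))
```

```text
[ 1.04 -0.03 -0.16]
w 0.6609626300362913 [-4.38 -1.08  7.97] [0.6409 0.0645 0.0879]
[ 0.54  0.71 -0.46]
w 0.6636382011060694 [-0.47  0.99 -0.26]
0.18508139723501102
12.5833
```

View pics/gb.png

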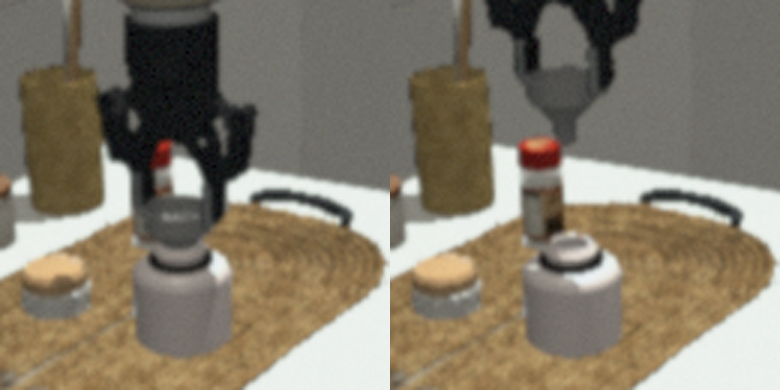

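```bash
cat > fit.py <<'E'
from h import *
def ring(W,c,ro,z0,z1,ri=0,hd=None):
    c=np.array(c)
    for _ in range(4):
        P=sel(W,c,ro,z0,z1); v=P[:,:2]-c; r=np.hypot(*v.T); k=r>ri
        if hd is not None: k&=(v@hd)/(r+1e-9)<.75
        P=P[k]; q=circ(P); c=q[0][:2]
    return q
E
python3 - <<'E'
from fit import *
hd=np.array([.6,.8])
for s in ['scene0','top0','w_cup']:
    W=np.load(s+'.npz')['W']
    for z0 in (.042,.046): print(s,z0,ring(W,(.468,.2105),.034,z0,.056,.018,hd))
P=sel(np.load('w_cup.npz')['W'],(.468,.2105),.06,.015,.045); v=P[:,:2]-[.468,.2105]; r=np.hypot(*v.T); h=v[r>.038]; print('handle',h.mean(0),len(h))
W=np.load('w_jar.npz')['W']
E
```

```text
scene0 0.042 (array([0.4675, 0.2126, 0.0279]), 159, np.float64(0.0009))
scene0 0.046 (array([0.4677, 0.2125, 0.0279]), 81, np.float64(0.001))
top0 0.042 (array([0.4678, 0.2113, 0.028 ]), 90, np.float64(0.001))
top0 0.046 (array([0.4677, 0.2115, 0.0282]), 63, np.float64(0.0009))
w_cup 0.042 (array([0.4676, 0.2091, 0.0278]), 657, np.float64(0.001))
w_cup 0.046 (array([0.4676, 0.2088, 0.028 ]), 539, np.float64(0.0009))
handle [0.03187534 0.03353563] 131
```

Run:
```python
from fit import *
g=np.array([.4676,.2108])
m.move_ptp(np.r_[g,.11],ori(0))
m.move_l(np.r_[g,.040],max_speed=.1)
f0=m.current_force(); print(f0.round(2))
for z in np.arange(.037,.0245,-.002):
    m.move_l(np.r_[g,z],max_speed=.03); f=m.current_force(); print(z.round(3),f.round(2))
    if (f-f0)[2]>2.5: break
p,d,c=snap('scene'); a=p[200:300,230:330,::-1]
m.set_gripper(1.0); m.dwell(.2)
print('w',m.current_grip_width(),m.current_force().round(2),m.current_time())
z=m.current_ee_pos()[2]
m.move_l(np.r_[g,z+.05],max_speed=.12); 
m.move_ptp(np.array([.62,.05,.22]),ori(0)); m.dwell(.15)
p,d,c=snap('wrist'); W=cloud(d,c); np.savez('w_jar2',W=W,p=p)
wr=p[:,64:448,::-1]
print('wr neck',ring(W,(.6415,.065),.024,.088,.105,.012),'shoulder',ring(W,(.6415,.065),.05,.06,.09,.034))
p,d,c=snap('scene','s4.png'); b=p[200:300,230:330,::-1]; W=cloud(d,c)
print('sc neck',ring(W,(.6415,.065),.024,.088,.105,.012),'funnel',ring(W,(.468,.211),.034,.06,.08,.02),m.current_time())
cv2.imwrite('pics/pl.png',np.hstack([cv2.resize(x,(266,266),interpolation=cv2.INTER_CUBIC) for x in(a,b,wr)]))
```

```text
[-0.57  0.22 -0.68]
0.037 [ 0.14 -0.24 -0.83]
0.035 [ 0.13 -0.08 -0.2 ]
0.033 [ 0.16 -0.12 -1.13]
0.031 [-0.92  0.28 -0.22]
0.029 [-1.39 -0.43 -1.35]
0.027 [-2.6  -1.26 12.16]
w 0.9990573923006587 [-0.29  0.1  -1.24] 16.55
wr neck (array([0.6409, 0.0642, 0.0185]), 1215, np.float64(0.002)) shoulder (array([0.6406, 0.0645, 0.0377]), 1876, np.float64(0.0018))
sc neck (array([0.641 , 0.0689, 0.0179]), 116, np.float64(0.0015)) funnel (array([0.4678, 0.2119, 0.0283]), 245, np.float64(0.0008)) 18.3917
```

View pics/pl.png

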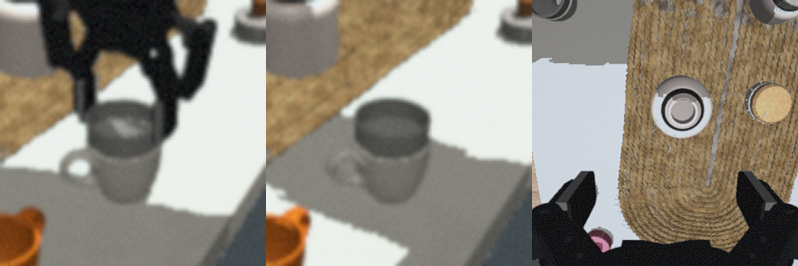

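The funnel now stands level in the cup (pl.png middle, about (393,140)). The jar stands open and unmoved at about (682,107) in the wrist tile. Next is the cap.

Run:
```python
from fit import *
W=np.load('w_cap.npz')['W']
P=sel(W,(.4655,-.104),.016,.04,.05); print('knobtop',P.mean(0).round(4),P.min(0).round(4),P.max(0).round(4))
print('plate edge',ring(W,(.4655,-.1035),.032,.016,.026,.015))
for s in('scene0','top0'): print(s,ring(np.load(s+'.npz')['W'],(.4655,-.102),.032,.014,.026,.015))
k=np.array([.4655,-.1033])
m.set_gripper(.5,100)
m.move_ptp(np.r_[k,.06],ori(0)); m.dwell(.1)
f0=m.current_force()
z=.02; m.move_l(np.r_[k,z],max_speed=.1); print('f',f0.round(2),(m.current_force()-f0).round(2))
while z>-.008:
    z-=.0015; m.move_l(np.r_[k,z],max_speed=.03); f=m.current_force()-f0
    if f[2]>3: break
print('touch z',z,f.round(2),m.current_ee_pos().round(4))
m.move_l(np.r_[k,z+.003],max_speed=.03)
m.set_gripper(0.05,100)
print('w',m.current_grip_width(),(m.current_force()-f0).round(2),m.current_ee_pos().round(4),m.current_time())
p,d,c=snap('scene','cap.png'); a=p[165:235,290:360,::-1]
cv2.imwrite('pics/capg.png',cv2.resize(a,(420,420),interpolation=cv2.INTER_CUBIC))
```

```text
knobtop [ 0.4654 -0.1042  0.043 ] [ 0.4548 -0.1158  0.0403] [ 0.4762 -0.0936  0.0449]
plate edge (array([ 0.4655, -0.1045,  0.0218]), 1440, np.float64(0.0029))
scene0 (array([ 0.4658, -0.0981,  0.0226]), 110, np.float64(0.0025))
top0 (array([ 0.4656, -0.1013,  0.0219]), 259, np.float64(0.0029))
f [0.4  0.17 0.07] [0.75 0.47 0.19]
touch z -0.006999999999999999 [-7.1   1.66 21.67] [ 0.4656 -0.1033 -0.0059]
w 0.22120263940439724 [-2.2   1.25 12.79] [ 0.466  -0.1034 -0.0034] 25.675
```

View pics/capg.png

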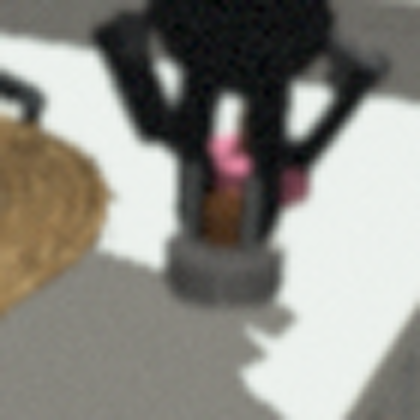

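The cap's knob is gripped between the pads, with the fingertips just above the plate (crop at about (222,270)). Next I'll carry it over the jar and check alignment from the scene camera.

Run:
```python
from fit import *
e=m.current_ee_pos()
m.move_l(np.array([.4655,-.1033,.06]),max_speed=.1)
t=np.array([.641,.0655])
m.move_ptp(np.r_[t,.14],ori(0)); m.move_l(np.r_[t,.105],max_speed=.1); m.dwell(.2)
print(m.current_grip_width(),m.current_force().round(2),m.current_ee_pos().round(4),m.current_time())
for cam in('scene','top'):
    p,d,c=snap(cam,cam+'5.png'); W=cloud(d,c)
    if cam=='scene': a=p[150:250,190:290,::-1]
    P=sel(W,t,.035,.106,.128); 
    if len(P): print(cam,'cap',circ(P,.027),P[:,2].min())
    P=sel(W,(.642,.0665),.07,.015,.075); print(cam,'jar',circ(P,.042))
p,d,c=snap('wrist'); 
cv2.imwrite('pics/al.png',np.hstack([cv2.resize(x,(400,400),interpolation=cv2.INTER_CUBIC) for x in(a,p[:,64:448,::-1])]))
```

```text
0.21893674636296406 [-0.64 -0.16 -1.76] [0.6413 0.0655 0.1057] 28.225
scene cap (array([0.6437, 0.0669, 0.027 ]), 158, np.float64(0.001)) 0.10827039238322707
scene jar (array([0.6425, 0.0662, 0.042 ]), 720, np.float64(0.001))h.py:19: RuntimeWarning: Mean of empty slice.
  c0=np.r_[P[:,:2].mean(0),r or .03]
  ret = um.true_divide(
Traceback (most recent call last):
  File "h.py", line 21, in circ
    q=least_squares(f,c0,loss='soft_l1',f_scale=.002).x
      ~~~~~~~~~~~~~^^^^^^^^^^^^^^^^^^^^^^^^^^^^^^^^^^
ValueError: Initial guess is outside of provided bounds
```

Cap and jar axes agree within about 1.3 mm, so I'll correct by (-0.8, -0.5) mm. The top view is blocked by the arm. Next I press with force monitoring.

Run:
```python
from fit import *
t=np.array([.6403,.065]); f0=m.current_force()
m.move_l(np.r_[t,.092],max_speed=.05); print((m.current_force()-f0).round(1),m.current_ee_pos().round(4))
z=.092
while z>.066:
    z-=.001; m.move_l(np.r_[t,z],max_speed=.03); f=m.current_force()-f0
    print(round(z,4),f.round(1),m.current_ee_pos().round(4))
    if f[2]>24 or np.hypot(f[0],f[1])>12: break
print(m.current_grip_width(),m.current_time())
p,d,c=snap('scene','press.png')
cv2.imwrite('pics/pr.png',cv2.resize(p[150:240,195:285,::-1],(450,450),interpolation=cv2.INTER_CUBIC))
```

```text
[-0.5  0.4 -0.4] [0.64   0.065  0.0915]
0.091 [-0.4  0.1  0.2] [0.6404 0.065  0.0911]
0.09 [ 0.1 -0.5 -0.1] [0.6403 0.065  0.09  ]
0.089 [-1.3 -0.2 -0.3] [0.6403 0.065  0.0889]
0.088 [-0.4  0.  -0.2] [0.6402 0.065  0.0879]
0.087 [-0.6 -0.4  1. ] [0.6403 0.0649 0.087 ]
0.086 [-1.  -1.5  4.2] [0.6405 0.065  0.0863]
0.085 [-0.2 -0.   3.8] [0.6403 0.065  0.085 ]
0.084 [ 0.1 -1.4 -5.2] [0.6398 0.065  0.083 ]
0.083 [-0.3 -0.2 -6. ] [0.6398 0.065  0.0823]
0.082 [-0.3 -0.6 -5.5] [0.6402 0.065  0.0819]
0.081 [-1.3 -1.  -1.7] [0.6404 0.065  0.0813]
0.08 [-1.7 -0.7  3.3] [0.6406 0.065  0.0805]
0.079 [-3.2 -0.4  5.2] [0.6406 0.065  0.0795]
0.078 [-3.2 -0.6  8.2] [0.6407 0.065  0.0787]
0.077 [-4.1 -0.3 11.1] [0.6407 0.065  0.0781]
0.076 [-7.8 -0.9 18.6] [0.6408 0.065  0.078 ]
0.075 [-11.3  -1.5  25.9] [0.6409 0.065  0.0779]
0.21553418085264564 32.9833
```

View pics/pr.png

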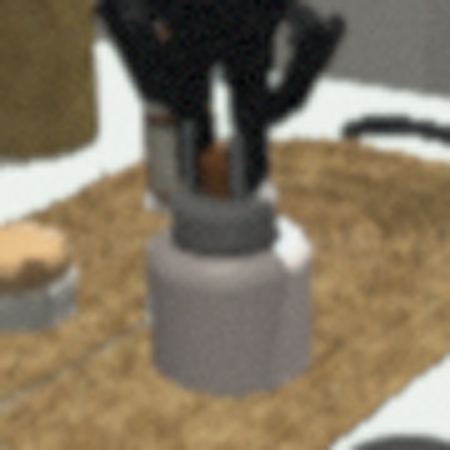

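Run:
```python
from fit import *
m.move_l(np.array([.6400,.065,.0755]),max_speed=.02)
for i in range(3):
    m.dwell(.4); print(m.current_force().round(1),m.current_ee_pos().round(4),round(m.current_grip_width(),3))
p,d,c=snap('scene','end.png'); W=cloud(d,c)
print('jar',circ(sel(W,(.642,.0665),.07,.015,.075),.042),'funnel',ring(W,(.468,.211),.034,.06,.08,.02),m.current_time())
for n in ['spice','timer','closed_jar']: print(n,[(np.round(r['at'],3).tolist()) for r in m.look_for('scene',n)][:1])
```

```text
[-8.2 -1.1 21.3] [0.6408 0.065  0.0779] 0.219
[-7.4 -0.  21. ] [0.6408 0.065  0.0779] 0.219
[-7.3 -0.5 21.1] [0.6408 0.065  0.0779] 0.218
jar (array([0.6422, 0.0662, 0.042 ]), 722, np.float64(0.0011)) funnel (array([0.4676, 0.212 , 0.0282]), 255, np.float64(0.001)) 34.5333
spice [[0.77, -0.076, 0.046]]
timer [[0.76, 0.084, 0.035]]
closed_jar [[0.76, 0.234, 0.057]]
```

```bash
python3 -c "
from h import *
m.sign_off(); print(m.current_time())"
```

```text
the job is handed in; nothing more can be done
the job is handed in; nothing more can be done
```

The job is done and handed in at about 34.5 s: the funnel stands spout down in the white cup, and the cap is clicked onto the jar and still held pressed down.

- **Funnel:** My first grasp closed just above the rim and touched nothing. I went lower, lifted the funnel out and set it in the cup. In the last picture its rim sits level, within about 1 mm of the cup's axis.
- **Cap:** The push fell from about +4 N to −6 N at the click, when the cap drew itself down. It then rose at about 3 N per mm against the seal until the cap stopped hard. It stopped with the tool at z = 0.078 m, which is the expected fully home height.
- **Final hold:** The arm held about 21 N down with the height steady to 0.1 mm for over a second, against the roughly 10.5 N the seal needs. A sideways force of 7 to 8 N remained on the tool.
- **Jar and bystanders:** The jar is where it was, to within about 0.3 mm. The timer and closed jar are within a few mm of their first readings, as close as the detector can tell. The spice jar's reading changed only in height (z), because less of it was in view.
- **Disagreements:** The wrist and scene cameras differed by 2 to 4 mm in y, and the two look-downs could not be combined exactly. I checked the final alignment with the scene camera only, because the arm blocked the top view.

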